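# Free the spindle from its hold-down finger and thread it through the bearing bracket

## Task

Lift the spring-loaded hold-down finger off the spindle and fold it right back while the spindle still lies in its blue cradle, and leave it back. Then take the spindle out, lay it down on the yellow V-rest and let go of it there, take it again by its orange handle and slide it, from either end, through both bores of the green bracket until the face of the handle is home against the lug; let go. Do not drop the spindle and do not disturb the other things on the board.

Things in the scene. Friction and masses are not known exactly. Their poses are not given: they have to be found in the camera images.
- cradle: Blue steel cradle screwed to the plywood board (board top z = 0.090), base 112 x 160 x 10 mm. Origin: under the base, straight below the axis of the spindle lying in it; z up. The spindle lies along y, handle to +y, axis 40 mm above the origin, in two V saddles (12 mm thick, rims 6 mm above the axis) centred at y = +22 and -52 mm; it lifts straight out. The hinge is on the robot's side.
- shank_grip (a point): Point on the axis of the spindle's bed, at y = -20 mm, z = +40 mm of the cradle's frame, right under the finger. The shank is free for fingers from above from 26 mm to its -y to 36 mm to its +y (between the saddles), with 30 mm of air below the axis. 42 mm to its -x begin the hinge plates, their tops 24 mm above the axis.
- handle_bay (a point): Point on the axis of the bed, in the middle of the bay that boxes in the handle, at y = +55 mm, z = +40 mm of the cradle's frame. The bay's cheeks are 38 mm apart and their tops 16 mm above the axis, so no finger fits beside the handle here.
- finger (a joint): Angle of the hold-down finger, rad: 0 = down on the spindle, 2.4 = folded right back. Its spring is over-centre: below 1.2 it pulls the finger down (0.4 N m at 0, about 4 N at the bar, falling steadily to nothing at 1.2), above 1.2 it throws the finger back to its stop at 2.4, where it stays.
- finger_pivot (a point): Axis of the finger's hinge (parallel to the cradle's y), fixed on the cradle at x = -52, y = -20, z = +54 mm of its frame. Positive turning lifts the bar up and over towards the cradle's -x, the robot's side.
- lift_bar (a point): Middle of the red lift bar at the finger's free end, a 12 mm round bar 76 mm long parallel to the cradle's y. With the finger down it lies 100 mm to the cradle's +x of the pivot and 20 mm above it. The steel arm, 14 mm wide, meets the bar at its middle; 31 mm of bar is free on each side, to be gripped from above. It turns with the finger.
- spindle: Loose spindle 147 mm long, 0.1 kg: steel shank 14 mm in diameter, 105 mm long, the last 10 mm tapering to 7 mm, and an orange handle with black rings, 28 mm in diameter, 42 mm long. Origin: on the axis at the face where the handle meets the shank; handle to +y, shank to -y; x and z turn as it rolls. It balances on the shank, 35 to 45 mm from the face.
- spindle_tip (a point): Centre of the tapered end of the shank, 105 mm from the handle's face.
- v_rest: Yellow rest screwed to the board, base 50 x 76 x 8 mm; two white V saddles (10 mm thick, mouth 38 mm, rims 10 mm above the shank's axis) at y = +30 and -30 mm. Origin: under the middle of the base. The shank lies along y, either way round, axis 36 mm above the origin; with the handle's face 50 mm from the rest's middle both saddles carry it and the handle hangs free.
- bracket: Green bearing bracket screwed to the board, base 64 x 100 x 10 mm. Two upright lugs, 44 mm wide, 12 mm thick, 88 mm high, 46 mm apart, at y = +23 to +35 and -35 to -23 mm. Origin: under the middle of the base; y runs along the bores. Entry is allowed from either end. Both ends have room when it stands on the left of the board; on the right only its left (+y) end has.
- bore_mid (a point): Point on the common axis of the two 17 mm bores, midway between the lugs, 65 mm above the bracket's origin; axes as the bracket. The outer faces of the lugs are 35 mm from it along y. With the spindle home the handle's face is 35 mm from it.
- glue_bottle: Bystander: white glue bottle with orange label and red top, 34 x 45 x 116 mm, standing in the back right corner of the board. Origin under its middle.
- red_knob: Bystander: red moulded knob, 56 mm wide and 56 mm high, standing near the back. Origin under its middle.
- pencil: Bystander: yellow flat pencil 181 mm long, 7 mm wide and high, lying along y at the front of the board. Origin under its middle.
- stub_driver: Bystander: short screwdriver with orange handle, 79 mm long, 25 wide, 30 high, lying behind the bracket. Origin under its middle.
- blade_box: Bystander: small white card box, 72 x 50 x 22 mm, lying behind the bracket. Origin under its middle.

How it is judged:
On the way, in this order (a step that is already met when the one before it is completed fails the run):
1. the finger is folded right back (over 1.9 rad) while the spindle still lies in its cradle (moved under 15 mm) (value of joint finger above 1.9 rad and distance of spindle from where it was at the start of the episode below 0.015 m), for 0.2 s.
2. the spindle lies on the V-rest, let go and still (contact force between spindle and v_rest above 0.2 N and contact force between each of the arm, the fingers and spindle below 0.05 N and horizontal distance between spindle and v_rest below 0.09 m and linear speed of spindle below 0.03 m/s), for 0.2 s.
At the end, for the whole second after the job is handed in: the spindle lies at rest through both bores of the bracket, along their axis within 0.1 rad and 6 mm, the handle's face within 7 mm of the lug (42 mm from the middle of the bores), and the finger is still folded back (over 1.9 rad) (angle between the y axis of spindle and the y axis of bracket, either way round below 0.1 rad and distance between spindle and bore_mid below 0.042 m and distance between spindle_tip and bore_mid between 0.06 and 0.078 m and x of spindle in the frame of bore_mid between -0.006 and 0.006 m and z of spindle in the frame of bore_mid between -0.006 and 0.006 m and linear speed of spindle below 0.02 m/s and value of joint finger above 1.9 rad); the robot touches nothing.
It fails at once if the spindle is dropped (its handle face comes lower than 18 mm above the board) (height (world z) of spindle below 0.108 m).
It fails at once if a bystander is moved by more than 30 mm (distance of any of glue_bottle, red_knob, pencil, stub_driver, blade_box from where it was at the start of the episode above 0.03 m).
It fails at once if the glue bottle is knocked over (angle between glue_bottle's own z axis and vertical above 0.5 rad).
It also fails if it takes over 66 s, if anything falls off the work surface, if the arm or the gripper's body presses on something with over 40 N, if the wrist force passes 120 N, or if a joint passes its speed limit or range.

## Robot

A 6-joint arm with a two-finger parallel gripper is mounted at the origin on the work surface; the furniture and walls round the work are solid. World frame = base frame: x ahead of the robot, y to its left, z up, the work surface at z = 0. Lengths are in m, angles in rad, forces in N, time in s.
With the tool pointing down it reaches from about 0.35 to 0.775 m from the base axis. Payload 5.5 kg.
Tool frame: the origin (TCP) lies midway between the tips of the shut fingers; the grasp point (between the pads) lies 19 mm behind it (pinch_z is the distance from the TCP to the grasp point, in m); z points along the fingers, x is the direction in which the jaws open and shut, and the axes are right-handed (so a half turn about z gives the same grasp; the last joint's range is limited). The gripper opens to 85 mm and grips with 20 to 120 N. Pads are 22 mm wide; open, the fingers measure 114 mm over their backs; the gripper's body (76 mm by 85 mm) begins 54 mm behind the grasp point. The pads swing forward as they close: fully open they stand 13 mm farther back than shut.
Start: joints at [-1.394, 0.313, 0.046, 1.304, 0, 1.431], TCP at [0.179, -0.546, 0.231] pointing down, gripper open.
Joint ranges: [-2.76, 2.76], [-0.86, 1.69], [-1.03, 1.26], [-2.2, 2.34], [-1.47, 1.5], [-3.14, 3.14]. Speed limits (rad/s): [2.57, 2.57, 3.14, 3.14, 3.14, 3.14].

## Interface

Orientations are given as a unit quaternion [w, x, y, z].
In Python, from workcell import get_state, read_camera, camera_info, hand_in, trace, pinch_z gives the robot as it stands. The module is installed in compiled form; this text tells all that it offers.
- The arm moves only by the tool arm_command, never from a script. Its argument "steps" is text: rows parted by semicolons, each of 4 numbers parted by spaces: the shift along the world's x, y, z in mm, then the turn about the world's z in rad. In form: tx ty tz spin; .... A call has 1 to 20 rows; each row is the pose to reach, as a shift and turn from the pose measured when the call began; what a row does not reach only later rows make up. A row lasts 1/8 s, in which the tool goes at most 62.5 mm and 10.7 degrees, less where a joint would pass 70% of its speed; a pose out of reach is approached as far as the arm can. A call with a gripper value outside its range is refused whole. "fingers" is the gripper command: -1 is shut, 1 is fully open, values between are in proportion, set as the call begins (left out, the last holds). The fingers move at their own pace and stop on an object; "newtons" is the grip in N (left out, the last holds). Time passes only in rows, so rows that repeat a pose let the fingers close. It gives the time, the measured TCP pose, the force and the opening at its end, in the units of the state.
- get_state(): the state, without advancing time (a new reading comes with each control period).
- read_camera(name): name is "scene" or "top" or "wrist"; returns the picture (480x640x3 uint8, red, green, blue); there is no depth.
- camera_info(name): a dict with "mtx" (3x3 intrinsics, pixels), "R" (3x3) and "t" (3): a world point X has camera coordinates R X + t. Camera axes: x right, y down, z forward; pixel columns grow to the right and rows downward; lengths in m; the calibration is good to about 2 mm. A picture is of the moment at which its call begins: read the wrist's pose just before it. camera_info takes no time and is no camera call; for the wrist camera it gives the pose at the moment of the call.
- hand_in(): hands the job in, once; it reports no verdict.
Trained networks look in the newest picture that a camera, given by its name, has taken for a name from the list of things; names that differ only in an ending like _2 or _b are one class to them, and where a whole thing is asked for, a point or a joint stands for the part that bears it (a point fixed in the world has none). Each returns a list of dicts, best first, with "score" (0 to 1); they miss things now and then, are a little off and sometimes report something else, mostly with a low value. They report only what shows in the picture. A call takes as long as a camera call.
- trace(camera, name): "mask" (480x640 bool, what is visible of it) and "box" ([left, top, width, height] in pixels, round what is visible of it).
The state is a dict: "clock": time; "joint_pos": joint angles; "qvel": joint speeds; "tau": joint torques, N m; "tcp_pos": TCP position; "orientation": TCP orientation; "wrist_force": force on the tool from outside, world axes, zero at the start; "ft_torque": the same for the moment, N m; "finger_gap": finger opening in m.
Only numpy, scipy, OpenCV 4.12 (cv2) and the standard library are available. Lean on these libraries where they do the work, as an engineer would, in place of code of your own. Each camera call takes 0.05 s, during which the arm holds its last target.

## Working session

There is one attempt and no reset: what is moved stays moved. The work goes in short steps, Python scripts to look and compute and a tool call to move; the robot and the scene stay as the last step left them, time stands still between calls to the robot, and variables do not carry over. Pictures are saved under pics/ and viewed, and the job is handed in when it is done.

Besides the shell and the picture viewer there is one more tool, called after "Request:" by a JSON object that holds its "method" and its "body". arm_command: Moves the arm, as the interface text tells. Its arguments: {"type":"object","properties":{"steps":{"type":"string"},"fingers":{"type":"number"},"newtons":{"type":"number"}},"required":["steps"]}

```bash
mkdir -p pics; ls; python3 - <<'E'
from workcell import *
import cv2, numpy as np
s=get_state(); print(s)
for n in ("scene","top","wrist"):
    i=camera_info(n); print(n,i)
    cv2.imwrite(f"pics/{n}0.png",read_camera(n)[:,:,::-1])
E
```

```text
pics
{'clock': 0.0, 'joint_pos': array([-1.39355437e+00,  3.14027619e-01,  4.49537041e-02,  1.30357518e+00,
       -1.03861183e-05,  1.43120073e+00]), 'qvel': array([ 3.04908613e-04, -7.87499751e-05,  6.95573905e-04, -9.86357189e-04,
       -1.49221823e-03,  1.08895364e-03]), 'tau': array([-1.03455488e-05, -4.80628574e+01,  2.98531616e+01,  1.94321678e-02,
       -1.02094295e-04, -5.61138464e-06]), 'tcp_pos': array([ 0.17904768, -0.54587279,  0.23038304]), 'orientation': array([-6.38867728e-04,  8.09803052e-01, -5.86701081e-01, -6.70869452e-04]), 'wrist_force': array([-0.60065605,  0.46312756, -0.30348819]), 'ft_torque': array([-0.01815545,  0.00354136,  0.0153002 ]), 'finger_gap': 0.0854347802557103}
scene {'mtx': array([[515.1496207 ,   0.        , 314.36769634],
       [  0.        , 515.1496207 , 241.25416183],
       [  0.        ,   0.        ,   1.        ]]), 'R': array([[-0.82511612, -0.56493   ,  0.00612239],
       [-0.33795802,  0.48486711, -0.8066525 ],
       [ 0.45273365, -0.6676511 , -0.5909943 ]]), 't': array([0.41425811, 0.3442806 , 0.95253922])}
top {'mtx': array([[541.66179871,   0.        , 313.93310788],
       [  0.        , 541.66179871, 234.68244144],
       [  0.        ,   0.        ,   1.        ]]), 'R': array([[-0.02729815, -0.99938389, -0.02206012],
       [-0.99342708,  0.02957634, -0.11057974],
       [ 0.11116407,  0.0188965 , -0.9936224 ]]), 't': array([-0.03963861,  0.58152389,  1.24122645])}
wrist {'mtx': array([[419.19134342,   0.        , 312.86194459],
       [  0.        , 419.19134342, 231.70075863],
       [  0.        ,   0.        ,   1.        ]]), 'R': array([[ 0.31118461, -0.95034371, -0.00331196],
       [-0.91269823, -0.29982541,  0.27764484],
       [-0.26485104, -0.08337598, -0.96067808]]), 't': array([-0.57492052, -0.03525139,  0.38035628])}
```

View pics/scene0.png

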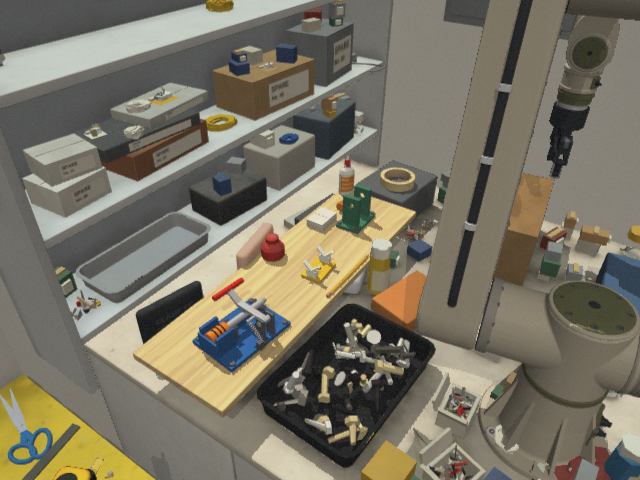

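View pics/top0.png

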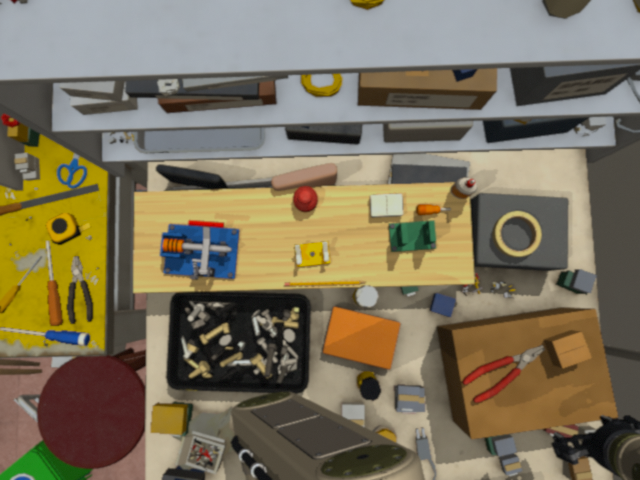

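View pics/wrist0.png

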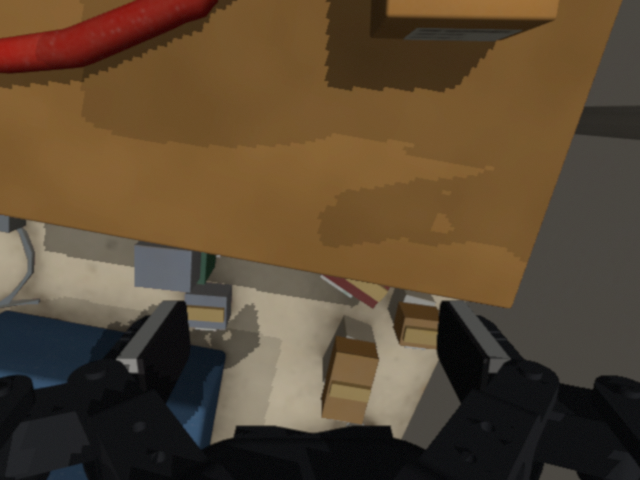

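```bash
cat > h.py <<'E'
from workcell import *
import cv2, numpy as np
def ray(cam,uv,info=None):
    i=info or camera_info(cam); K,R,t=i["mtx"],i["R"],i["t"]
    d=R.T@np.linalg.solve(K,[uv[0],uv[1],1.]); o=-R.T@t; return o,d
def at_z(cam,uv,z,info=None):
    o,d=ray(cam,uv,info); return o+d*(z-o[2])/d[2]
def proj(cam,X,info=None):
    i=info or camera_info(cam); p=i["mtx"]@(i["R"]@np.asarray(X)+i["t"]); return p[:2]/p[2]
E
python3 - <<'E'
from h import *
for c in ("top","scene"):
    im=cv2.imread(f"pics/{c}0.png")
    for n in ("cradle","finger","lift_bar","spindle","v_rest","bracket","glue_bottle","red_knob","pencil","stub_driver","blade_box"):
        r=trace(c,n)
        for q in r[:2]:
            m=q["mask"]; ys,xs=np.nonzero(m)
            uv=(xs.mean(),ys.mean()); 
            rect=cv2.minAreaRect(np.c_[xs,ys].astype(np.float32))
            print(c,n,round(q["score"],2),q["box"],np.round(uv,1),np.round(at_z(c,uv,.1),3),[np.round(v,1) for v in rect])
im=cv2.imread("pics/top0.png")[170:300,130:490]
cv2.imwrite("pics/topc.png",cv2.resize(im,None,fx=2.2,fy=2.2,interpolation=cv2.INTER_CUBIC))
im=cv2.imread("pics/scene0.png")[150:390,140:440]
cv2.imwrite("pics/scenec.png",cv2.resize(im,None,fx=2.5,fy=2.5,interpolation=cv2.INTER_CUBIC))
E
```

```text
top cradle 0.62 [157.7, 221.7, 77.4, 57.4] [201.9 250.2] [0.545 0.193 0.1  ] [array([198.5, 249.5]), array([76.5, 58. ]), np.float64(3.9)]
top finger 0.9 [187.8, 218.3, 38.8, 59.7] [204.2 242.6] [0.562 0.188 0.1  ] [array([205.5, 246.5]), array([55., 35.]), np.float64(90.0)]
top lift_bar 0.96 [187.9, 220.6, 36.5, 53.8] [204.5 241.7] [0.564 0.187 0.1  ] [array([206. , 246.5]), array([53., 34.]), np.float64(90.0)]
top spindle 0.85 [160.9, 237.4, 69.0, 16.8] [188.  245.9] [0.556 0.224 0.1  ] [array([195.5, 244.5]), array([13., 67.]), np.float64(90.0)]
top v_rest 0.78 [293.0, 242.4, 35.9, 24.5] [311.5 253.4] [ 0.531 -0.051  0.1  ] [array([311.5, 253.1]), array([23.5, 34.3]), np.float64(83.7)]
top v_rest 0.32 [157.2, 222.7, 81.7, 59.3] [201.3 250. ] [0.546 0.194 0.1  ] [array([198.5, 250. ]), array([60., 79.]), np.float64(90.0)]
top bracket 0.72 [387.0, 217.5, 50.0, 35.0] [412.1 235.4] [ 0.565 -0.275  0.1  ] [array([412. , 235.3]), array([30.8, 47.3]), np.float64(86.8)]
top glue_bottle 0.95 [449.9, 178.3, 28.3, 23.0] [463.  187.8] [ 0.668 -0.393  0.1  ] [array([462.8, 187.8]), array([19.4
[... 1914 characters left out ...]
 159.7, 14.3, 34.7] [346.2 179. ] [ 0.689 -0.436  0.1  ] [array([346.5, 176. ]), array([15., 36.]), np.float64(0.0)]
scene red_knob 0.81 [262.5, 234.7, 21.7, 26.8] [272.1 248. ] [ 0.659 -0.051  0.1  ] [array([272.5, 247.5]), array([27., 23.]), np.float64(90.0)]
scene pencil 0.56 [326.5, 255.6, 40.6, 38.6] [344.2 278.6] [ 0.46  -0.053  0.1  ] [array([347., 276.]), array([ 4.2, 56.6]), np.float64(45.0)]
scene blade_box 0.59 [307.2, 203.9, 29.5, 28.7] [321.7 218.9] [ 0.632 -0.222  0.1  ] [array([321.7, 219.2]), array([20.1, 31.2]), np.float64(50.2)]
scene blade_box 0.28 [336.0, 184.1, 39.3, 51.5] [356.3 210.3] [ 0.58  -0.309  0.1  ] [array([357.8, 209.2]), array([35.2, 48. ]), np.float64(14.0)]
```

View pics/topc.png

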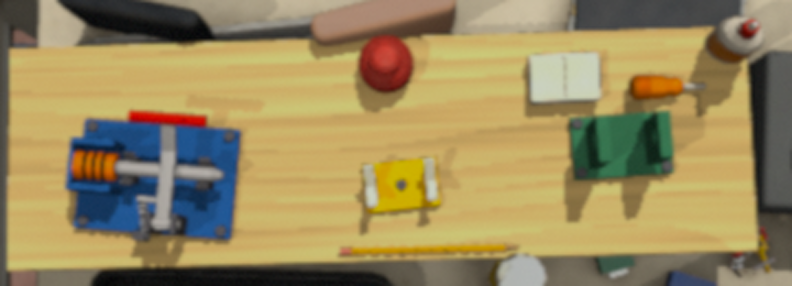

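View pics/scenec.png

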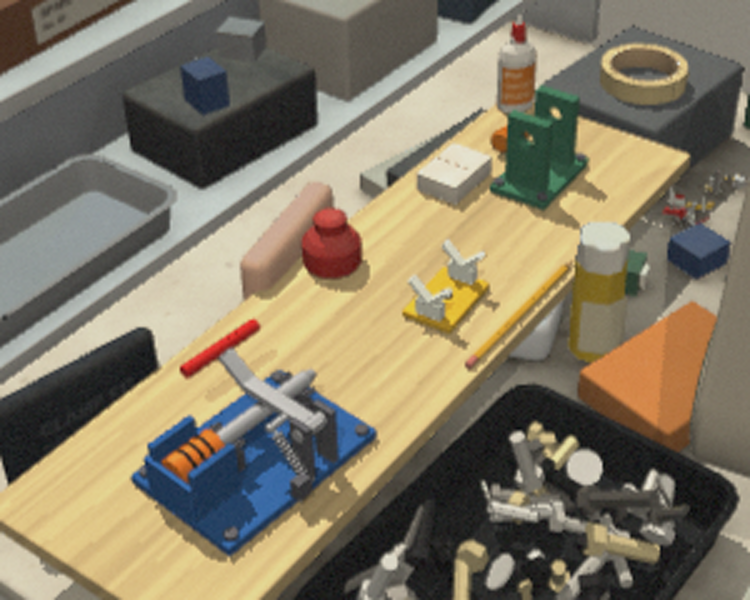

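```bash
python3 - <<'E'
from h import *
from scipy.spatial.transform import Rotation as Ro
s=get_state();q=s["orientation"];Rt=Ro.from_quat([q[1],q[2],q[3],q[0]])
print(Rt.as_matrix().round(3))
i=camera_info("wrist"); c=-i["R"].T@i["t"]
print("cam in tool",Rt.inv().apply(c-s["tcp_pos"]).round(4)); print("cam axes in tool",(Rt.as_matrix().T@i["R"].T).round(3))
E
```

```text
[[ 0.312 -0.95   0.   ]
 [-0.95  -0.312 -0.   ]
 [ 0.     0.    -1.   ]]
cam in tool [ 0.0014 -0.0715 -0.1428]
cam axes in tool [[ 1.     0.    -0.002]
 [ 0.     0.961  0.278]
 [ 0.002 -0.278  0.961]]
```

Request:
{"method": "arm_command", "body": {"steps": "0 0 60 0.15; 20 20 100 0.3; 350 320 90 1.254; 350 320 90 1.254; 350 320 90 1.254; 350 320 90 1.254; 350 320 90 1.254; 350 320 90 1.254; 350 320 90 1.254; 350 320 90 1.254; 350 320 90 1.254; 350 320 90 1.254; 350 320 90 1.254", "fingers": 1}}

```text
clock: 2.88
tcp_pos: [0.5282, -0.2277, 0.3216]
orientation: [0.0, 1.0, -0.001, 0.0]
wrist_force: [-0.3, -0.9, 0.4]
finger_gap: 0.0853
```

```bash
python3 - <<'E'
from h import *
import pickle
s=get_state(); i=camera_info("wrist"); im=read_camera("wrist")
print(s["clock"],s["tcp_pos"],s["joint_pos"].round(3),s["orientation"].round(3),s["wrist_force"])
cv2.imwrite("pics/w1.png",im[:,:,::-1]); pickle.dump(i,open("w1.pkl","wb"))
E
```

```text
2.875 [ 0.52822593 -0.22770839  0.32159366] [-0.546  0.309  0.259  1.521 -0.     1.027] [ 0.     1.    -0.001  0.   ] [-0.2806888  -0.90318402  0.43965592]
```

View pics/w1.png

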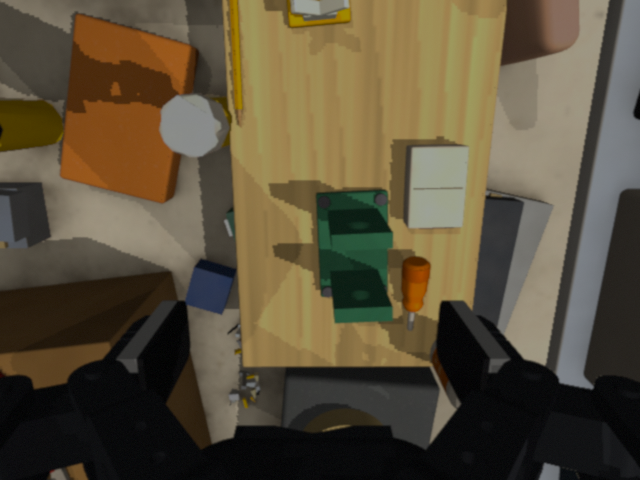

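```bash
python3 - <<'E'
from h import *
im=cv2.imread("pics/w1.png")[175:335,290:420]
cv2.imwrite("pics/w1c.png",cv2.resize(im,None,fx=3.7,fy=3.7,interpolation=cv2.INTER_CUBIC))
E
```

```text
(no output)
```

View pics/w1c.png

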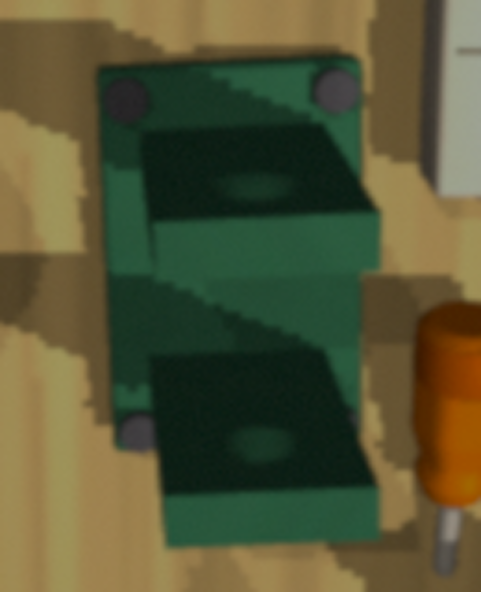

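```bash
cat > fit.py <<'E'
from h import *
import pickle
from scipy.optimize import least_squares
def fit(info,model,pix,x0):
    model=np.array(model,float);pix=np.array(pix,float)
    def f(p):
        c,s=np.cos(p[2]),np.sin(p[2])
        W=np.c_[p[0]+c*model[:,0]-s*model[:,1],p[1]+s*model[:,0]+c*model[:,1],.09+model[:,2]]
        return (np.array([proj(None,w,info) for w in W])-pix).ravel()
    r=least_squares(f,x0); print("fit x,y,yaw",r.x.round(4)); print(r.fun.reshape(-1,2).round(1).tolist()); return r.x
E
python3 - <<'E'
from fit import *
i=pickle.load(open("w1.pkl","rb"))
a=.001
M=[(-22,35,88),(22,35,88),(22,23,88),(-22,23,88),(-22,-23,88),(22,-23,88),(22,-35,88),(-22,-35,88),(-32,50,10),(32,50,10),(-32,-50,10)]
P=[(152,220),(378,211),(380,268),(155,277),(165,494),(377,485),(378,537),(167,547),(98,67),(360,58),(114,448)]
P=np.array(P)/3.7+[290,175]-0.36
fit(i,np.array(M)*a,P,[.56,-.27,0])
E
```

```text
fit x,y,yaw [ 0.5657 -0.2762  0.0445]
[[0.0, -0.2], [0.8, -0.6], [0.2, 0.0], [-0.2, 0.4], [-0.8, -0.2], [0.7, -0.3], [0.3, 0.1], [-0.8, -0.1], [-1.0, 0.4], [1.0, -0.6], [-0.5, 1.5]]
```

Request:
{"method": "arm_command", "body": {"steps": "0 200 0 0;0 200 0 0;0 200 0 0;0 200 0 0;0 200 0 0;0 200 0 0"}}

```text
clock: 3.68
tcp_pos: [0.5284, -0.0292, 0.3216]
orientation: [0.0, 1.0, -0.002, 0.0]
wrist_force: [0.1, -0.3, 0.2]
finger_gap: 0.0853
```

```bash
python3 - <<'E'
from h import *
import pickle
s=get_state(); i=camera_info("wrist"); im=read_camera("wrist")
print(s["clock"],s["tcp_pos"])
cv2.imwrite("pics/w2.png",im[:,:,::-1]); pickle.dump(i,open("w2.pkl","wb"))
E
```

```text
3.675 [ 0.52842658 -0.02917547  0.32155503]
```

Request:
{"method": "arm_command", "body": {"steps": "10 180 -20 0;10 180 -20 0;10 180 -20 0;10 180 -20 0;10 180 -20 0;10 180 -20 0", "fingers": 0.1}}

```text
clock: 4.47
tcp_pos: [0.5388, 0.1489, 0.3016]
orientation: [0.0, 1.0, -0.004, 0.0]
wrist_force: [0.3, 0.8, 0.1]
finger_gap: 0.0468
```

```bash
python3 - <<'E'
from h import *
import pickle
s=get_state(); i=camera_info("wrist"); im=read_camera("wrist")
print(s["clock"],s["tcp_pos"],s["finger_gap"])
cv2.imwrite("pics/w3.png",im[:,:,::-1]); pickle.dump(i,open("w3.pkl","wb"))
E
```

```text
4.475 [0.53883603 0.14891907 0.30163381] 0.04684486993271533
```

View pics/w2.png

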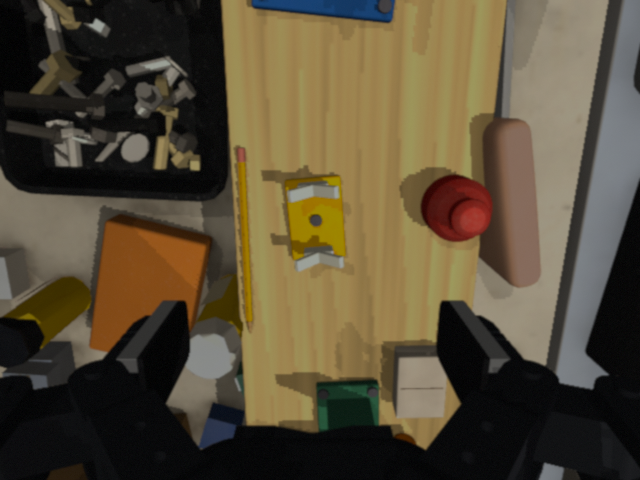

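View pics/w3.png

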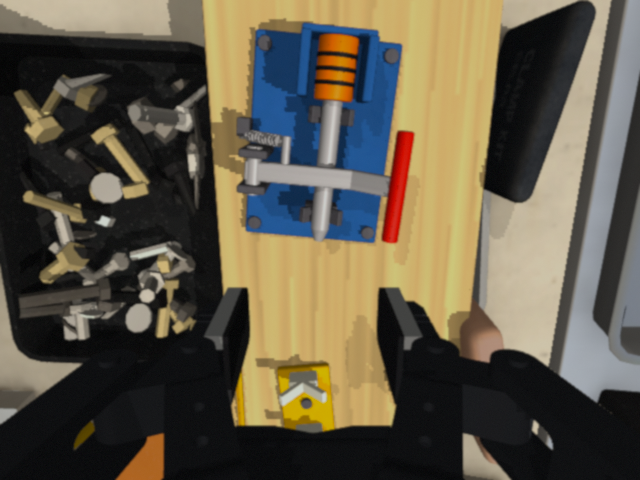

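```bash
python3 - <<'E'
from h import *
im=cv2.imread("pics/w2.png")[165:280,270:360]
cv2.imwrite("pics/w2c.png",cv2.resize(im,None,fx=5,fy=5,interpolation=cv2.INTER_CUBIC))
im=cv2.imread("pics/w3.png")[15:255,235:425]
cv2.imwrite("pics/w3c.png",cv2.resize(im,None,fx=2.5,fy=2.5,interpolation=cv2.INTER_CUBIC))
E
```

```text
(no output)
```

View pics/w2c.png

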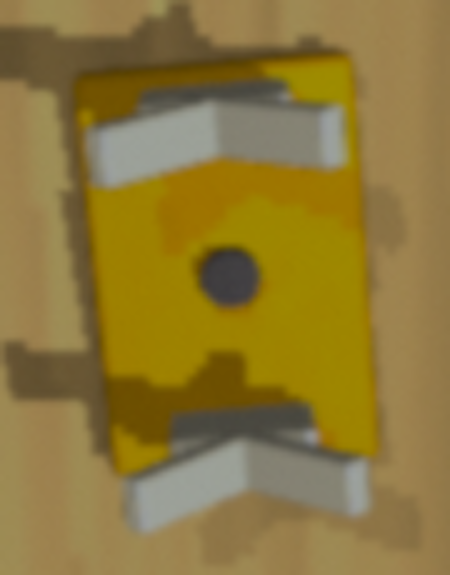

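View pics/w3c.png

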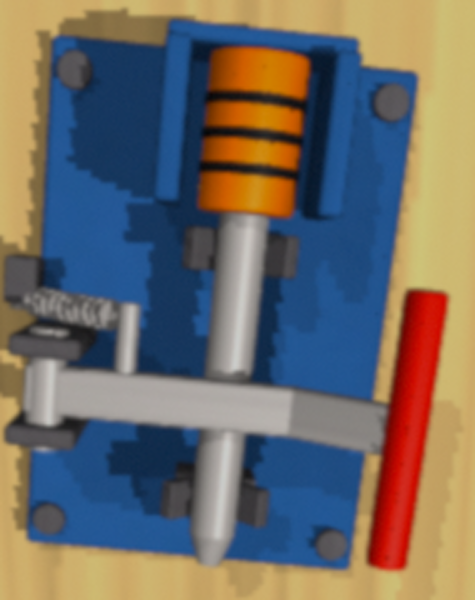

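```bash
python3 - <<'E'
from fit import *
a=.001
i=pickle.load(open("w2.pkl","rb"))
v=fit(i,np.array([(-25,38,8),(25,38,8),(25,-38,8),(-25,-38,8),(0,0,10)])*a,np.array([(75,72),(352,55),(378,455),(117,475),(230,277)])/5+[270,165]-.4,[.53,-.05,0])
i=pickle.load(open("w3.pkl","rb"))
off=lambda P:np.array(P)/2.5+[235,15]-.3
c=fit(i,np.array([(48,18,74),(48,-58,74),(0,-71,40),(0,34,40),(0,76,40)])*a,off([(427,292),(387,567),(208,560),(245,212),(262,52)]),[.55,.19,0])
for p in off([(53,38),(417,72),(350,568),(28,540)]):
    w=at_z(None,p,.1,i)[:2]-c[:2]; k,s=np.cos(c[2]),np.sin(c[2]); print((1000*np.array([k*w[0]+s*w[1],-s*w[0]+k*w[1]])).round(1))
print("bar from free rays",[at_z(None,p,.164,i).round(4) for p in off([(427,292),(387,567)])], [at_z(None,p,.13,i).round(4) for p in off([(208,560),(245,212),(262,52)])])
E
```

```text
fit x,y,yaw [ 0.5321 -0.0531  0.0753]
[[-0.7, 0.2], [0.8, -1.0], [0.7, 0.8], [-1.0, 0.9], [0.1, -0.6]]
fit x,y,yaw [ 0.5514  0.1925 -0.103 ]
[[0.3, -0.5], [-0.6, 0.4], [0.4, 0.3], [0.1, -0.2], [-0.1, 0.1]]
[-61.5  78.8]
[48.7 79.9]
[ 49.9 -78.1]
[-61.  -78.6]
bar from free rays [array([0.6009, 0.2051, 0.164 ]), array([0.5937, 0.1301, 0.164 ])] [array([0.5438, 0.1221, 0.13  ]), array([0.5549, 0.2262, 0.13  ]), array([0.5593, 0.2682, 0.13  ])]
```

Request:
{"method": "arm_command", "body": {"steps": "56 -4 -90 -0.095;56 -4 -90 -0.095;56 -4 -90 -0.095;56 -4 -130 -0.095;56 -4 -156 -0.095;56 -4 -156 -0.095;56 -4 -156 -0.095", "fingers": 0.1}}

```text
clock: 5.4
tcp_pos: [0.5957, 0.1448, 0.1482]
orientation: [0.0, 0.999, -0.051, 0.002]
wrist_force: [0.3, 0.8, 0.2]
finger_gap: 0.0472
```

```bash
python3 - <<'E'
from h import *
import pickle
s=get_state(); i=camera_info("wrist"); im=read_camera("wrist")
print(s["clock"],s["tcp_pos"],s["orientation"],s["wrist_force"])
cv2.imwrite("pics/w4.png",im[:,:,::-1])
for P in [(48,-42.5,74),(48,18,74),(48,-58,74)]:
    c,k=np.cos(-.103),np.sin(-.103); print(proj(None,[.5514+.001*(c*P[0]-k*P[1]),.1925+.001*(k*P[0]+c*P[1]),.09+.001*P[2]],i).round())
a0=np.arctan2(20,100);r=np.hypot(100,20)
for th in np.r_[np.arange(.1,2.36,.15),2.35]:
    dx=r*(np.cos(a0+th)-np.cos(a0)); dz=r*(np.sin(a0+th)-np.sin(a0)); print(f"{dx*.9947:.0f} {dx*-.1028:.0f} {dz:.0f} 0",end=";")
E
```

```text
5.4 [0.59568789 0.14483481 0.14818058] [ 1.45928337e-04  9.98678836e-01 -5.13580613e-02  1.70628002e-03] [0.32174453 0.81104261 0.2326271 ]
[306. 325.]
[305. 142.]
[306. 365.]
-2 0 10 0;-8 1 24 0;-16 2 37 0;-25 3 49 0;-36 4 60 0;-49 5 68 0;-62 6 75 0;-77 8 79 0;-92 10 82 0;-107 11 82 0;-122 13 79 0;-137 14 75 0;-150 16 68 0;-163 17 60 0;-174 18 49 0;-184 19 37 0;-184 19 37 0;
```

View pics/w4.png

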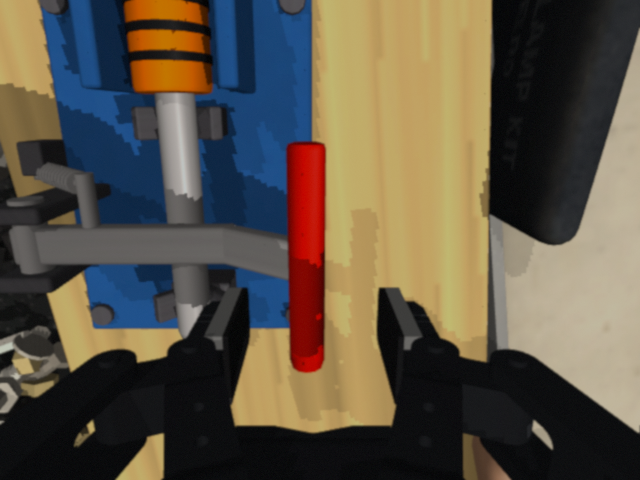

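Request:
{"method": "arm_command", "body": {"steps": "0 0 -2 0;0 0 -2 0;0 0 -2 0;0 0 -2 0;0 0 -2 0", "fingers": -1, "newtons": 30}}

```text
clock: 6.08
tcp_pos: [0.5937, 0.1453, 0.1472]
orientation: [-0.0, 0.999, -0.051, 0.0]
wrist_force: [-8.2, 0.7, 6.6]
finger_gap: 0.0108
```

Request:
{"method": "arm_command", "body": {"steps": "-1 0 10 0;-7 1 24 0;-15 2 37 0;-24 3 49 0;-35 4 60 0;-48 5 68 0"}}

```text
clock: 6.82
tcp_pos: [0.5486, 0.15, 0.2187]
orientation: [-0.0, 0.999, -0.051, 0.005]
wrist_force: [7.2, -2.4, 0.6]
finger_gap: 0.011
```

Request:
{"method": "arm_command", "body": {"steps": "-17 1 4 0;-32 3 8 0;-47 5 11 0;-62 6 11 0;-77 8 8 0;-92 9 4 0;-105 11 -3 0;-118 12 -11 0;-129 13 -22 0;-139 14 -34 0;-139 14 -34 0"}}

```text
clock: 8.2
tcp_pos: [0.4076, 0.1643, 0.1845]
orientation: [-0.0, 0.999, -0.051, 0.004]
wrist_force: [-0.6, 0.8, -5.0]
finger_gap: 0.0107
```

```bash
python3 - <<'E'
from h import *
for n in ("scene",):
    im=read_camera(n)[:,:,::-1][230:390,150:350]
    cv2.imwrite(f"pics/{n}1.png",cv2.resize(im,None,fx=3.5,fy=3.5))
cv2.imwrite("pics/w5.png",read_camera("wrist")[:,:,::-1])
E
```

```text
(no output)
```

View pics/scene1.png

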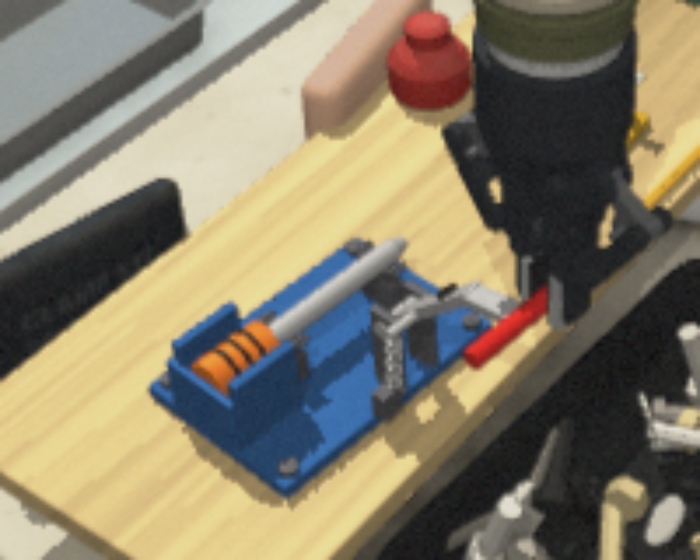

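View pics/w5.png

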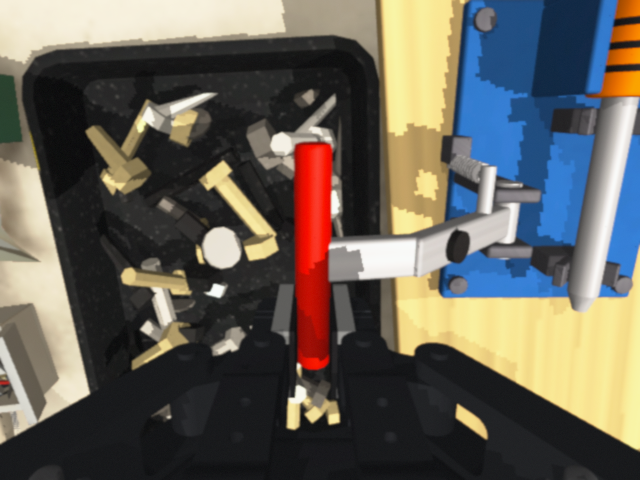

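Request:
{"method": "arm_command", "body": {"steps": "0 0 0 0;0 0 0 0;0 0 0 0;0 0 40 0;0 0 80 0;0 0 80 0;140 22 80 0;140 22 80 0;140 22 80 0;140 22 60 0;140 22 30 0;140 22 30 0", "fingers": -0.05}}

```text
clock: 9.8
tcp_pos: [0.5459, 0.1858, 0.2113]
orientation: [0.0, 0.999, -0.051, 0.0]
wrist_force: [0.6, 0.8, 0.5]
finger_gap: 0.0409
```

```bash
python3 - <<'E'
from h import *
import pickle
s=get_state(); i=camera_info("wrist"); im=read_camera("wrist")
print(s["clock"],s["tcp_pos"],s["orientation"],s["wrist_force"],s["finger_gap"])
cv2.imwrite("pics/w6.png",im[:,:,::-1]);pickle.dump(i,open("w6.pkl","wb"))
for P in [(0,-6,40),(0,34,40),(0,-71,40)]:
    c,k=np.cos(-.103),np.sin(-.103); print(proj(None,[.5514+.001*(c*P[0]-k*P[1]),.1925+.001*(k*P[0]+c*P[1]),.09+.001*P[2]],i).round())
im=read_camera("scene")[:,:,::-1][230:390,150:350]
cv2.imwrite("pics/scene2.png",cv2.resize(im,None,fx=3.5,fy=3.5))
E
```

```text
9.8 [0.54585551 0.18579161 0.21133828] [ 3.23739814e-04  9.98690591e-01 -5.11563538e-02  1.58956343e-04] [0.59993107 0.82491303 0.47365708] 0.0408776433909673
[319. 238.]
[320. 167.]
[319. 342.]
```

View pics/w6.png

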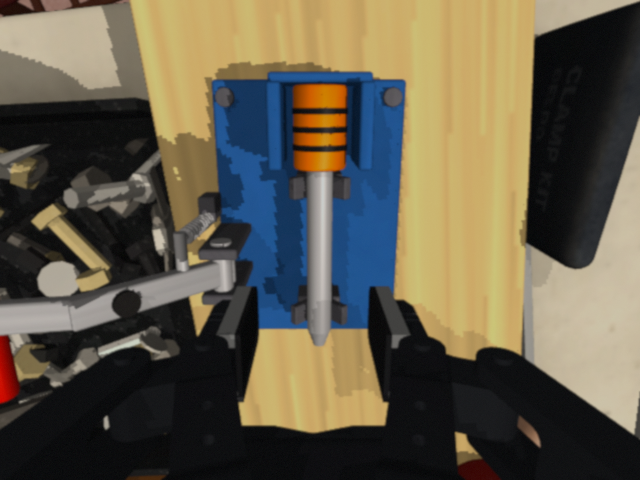

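View pics/scene2.png

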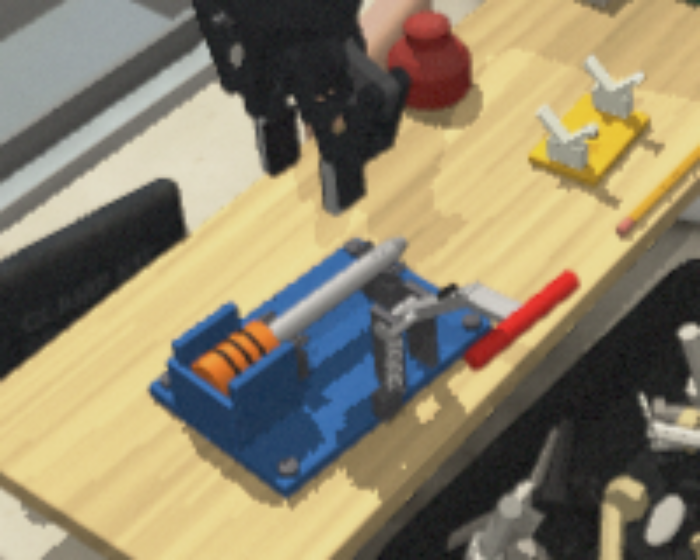

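Request:
{"method": "arm_command", "body": {"steps": "5 1 -20 0;5 1 -60 0;5 1 -90 0;5 1 -98 0;5 1 -98 0;5 1 -98 0", "fingers": -0.3}}

```text
clock: 10.65
tcp_pos: [0.5539, 0.1874, 0.1186]
orientation: [-0.001, 0.999, -0.051, 0.004]
wrist_force: [-0.6, 0.2, 0.7]
finger_gap: 0.0294
```

Request:
{"method": "arm_command", "body": {"steps": "0 0 0 0;0 0 0 0;0 0 0 0;0 0 0 0", "fingers": -1, "newtons": 50}}

```text
clock: 11.15
tcp_pos: [0.5498, 0.1879, 0.1193]
orientation: [-0.001, 0.999, -0.051, 0.001]
wrist_force: [-11.5, 0.4, 8.0]
finger_gap: 0.0121
```

Request:
{"method": "arm_command", "body": {"steps": "0 0 10 0;0 0 25 0;0 0 50 0;0 0 80 0;0 0 100 0;0 0 100 0"}}

```text
clock: 11.9
tcp_pos: [0.5518, 0.1882, 0.2224]
orientation: [-0.002, 0.999, -0.051, 0.004]
wrist_force: [-0.8, 0.6, -1.4]
finger_gap: 0.012
```

```bash
cat > look.py <<'E'
from h import *
import pickle,sys
k=sys.argv[1]
s=get_state(); i=camera_info("wrist"); im=read_camera("wrist")
print(s["clock"],s["tcp_pos"].round(4),s["orientation"].round(4),s["wrist_force"].round(1),s["ft_torque"].round(2),s["finger_gap"])
cv2.imwrite(f"pics/w{k}.png",im[:,:,::-1]);pickle.dump(i,open(f"w{k}.pkl","wb"))
x,y,w,h=map(int,sys.argv[2:6])
im=read_camera("scene")[:,:,::-1][y:y+h,x:x+w]
cv2.imwrite(f"pics/s{k}.png",cv2.resize(im,None,fx=3.5,fy=3.5))
E
python3 look.py 7 150 200 220 170
```

```text
11.9 [0.5518 0.1882 0.2224] [-0.0016  0.9987 -0.0507  0.0041] [-0.8  0.6 -1.4] [-0.03  0.05  0.08] 0.011994980367723156
```

View pics/w7.png

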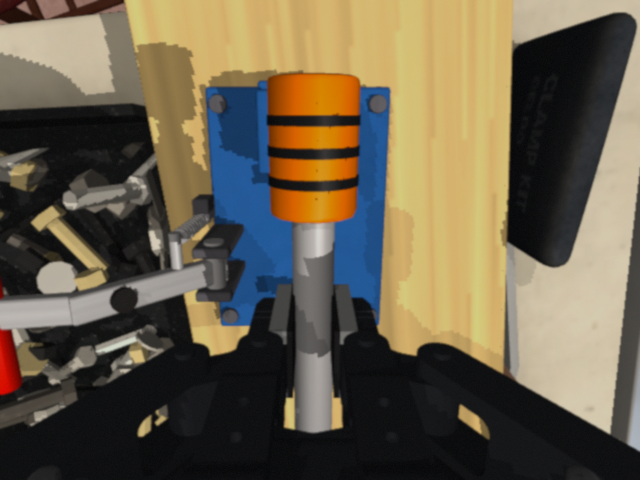

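View pics/s7.png

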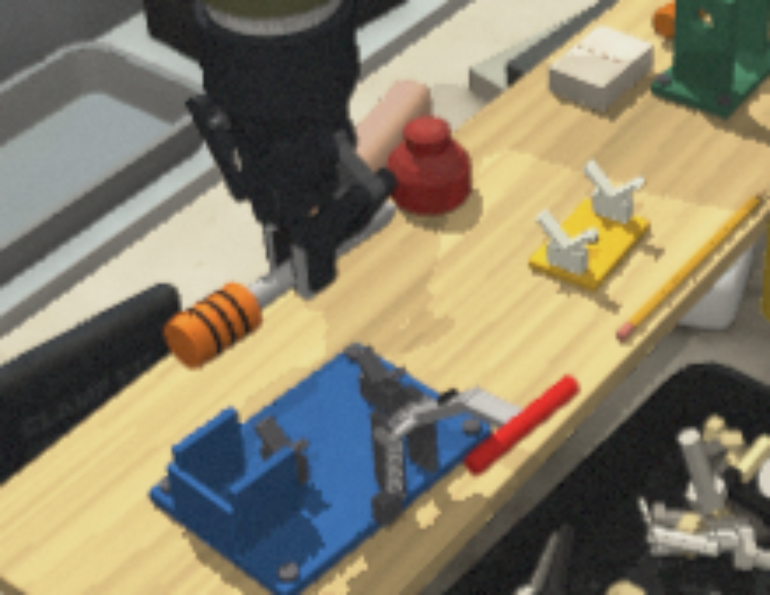

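Request:
{"method": "arm_command", "body": {"steps": "-10 -50 0 0.06;-21 -100 0 0.12;-21 -150 0 0.177;-21 -200 -20 0.177;-21 -230 -50 0.177;-21 -230 -60 0.177;-21 -230 -60 0.177;-21 -230 -60 0.177"}}

```text
clock: 13.0
tcp_pos: [0.5296, -0.0412, 0.1601]
orientation: [-0.001, 0.999, 0.039, 0.002]
wrist_force: [0.1, 0.3, -1.3]
finger_gap: 0.0122
```

```bash
python3 look.py 8 220 180 220 170
```

```text
13.0 [ 0.5296 -0.0412  0.1601] [-0.0012  0.9993  0.0386  0.0019] [ 0.1  0.3 -1.3] [-0.    0.01 -0.02] 0.0122115340556536
```

View pics/w8.png

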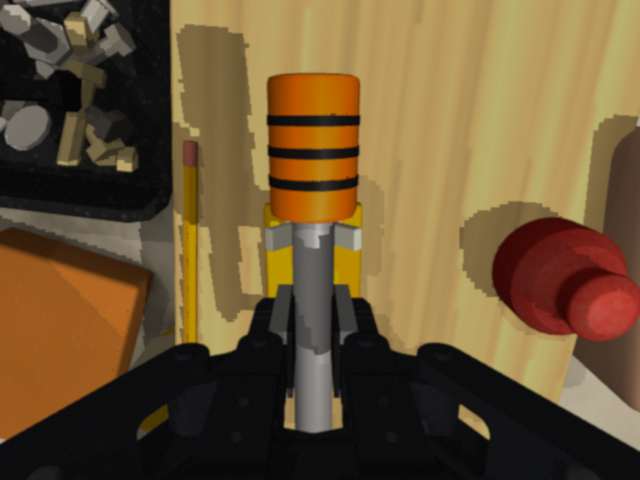

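View pics/s8.png

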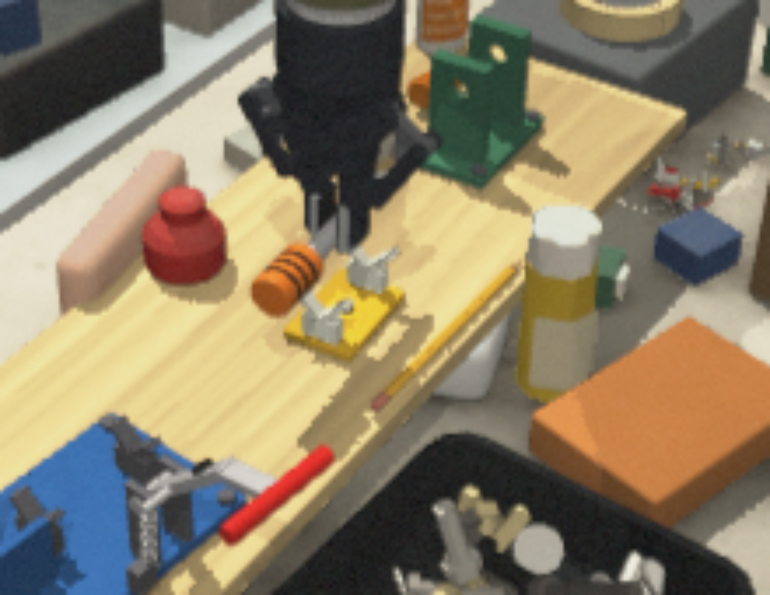

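Request:
{"method": "arm_command", "body": {"steps": "1 0 -12 0;1 0 -25 0;1 0 -35 0;1 0 -42 0;1 0 -45 0;1 0 -45 0;1 0 -45 0"}}

```text
clock: 13.98
tcp_pos: [0.5303, -0.0412, 0.1156]
orientation: [-0.001, 0.999, 0.039, 0.002]
wrist_force: [-4.4, 1.7, 3.1]
finger_gap: 0.012
```

Request:
{"method": "arm_command", "body": {"steps": "0 0 0 0;0 0 0 0;0 0 0 0;0 0 0 0", "fingers": -0.1}}

```text
clock: 14.48
tcp_pos: [0.5305, -0.0412, 0.1156]
orientation: [-0.001, 0.999, 0.039, 0.002]
wrist_force: [-0.2, -0.1, 0.8]
finger_gap: 0.0382
```

Request:
{"method": "arm_command", "body": {"steps": "0 0 30 0;0 0 60 0;0 20 80 0;0 20 80 0;0 20 80 0", "fingers": 0.1}}

```text
clock: 15.1
tcp_pos: [0.5302, -0.0213, 0.1949]
orientation: [-0.001, 0.999, 0.039, 0.002]
wrist_force: [0.4, -0.6, -1.1]
finger_gap: 0.0469
```

```bash
python3 look.py 9 220 180 220 170
```

```text
15.1 [ 0.5302 -0.0213  0.1949] [-0.001   0.9992  0.0388  0.0016] [ 0.4 -0.6 -1.1] [-0.02 -0.    0.01] 0.04688540212515863
```

View pics/w9.png

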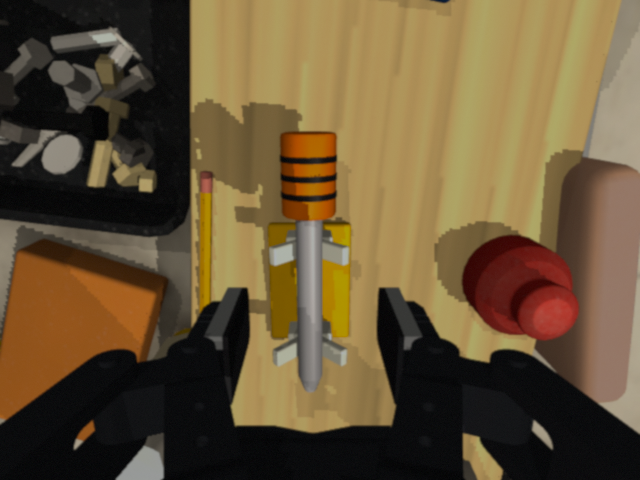

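View pics/s9.png

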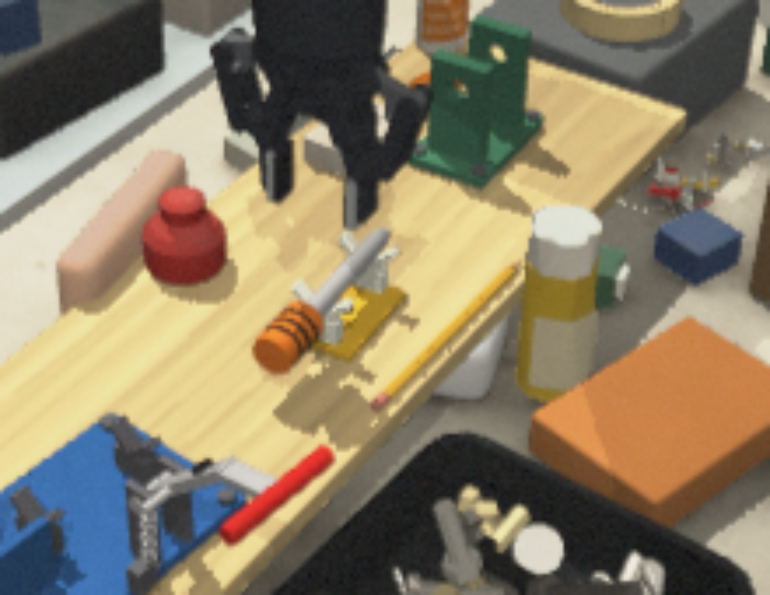

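```bash
python3 - <<'E'
from h import *
import pickle
i=pickle.load(open("w9.pkl","rb"))
p=[at_z(None,q,.126,i) for q in [(308.5,218),(311,388),(308.3,136)]]
for q in p: print(q.round(4))
d=p[0]-p[1]; print(np.linalg.norm(d), -d[0]/d[1]); d=p[2]-p[0];print(np.linalg.norm(d), -d[0]/d[1])
E
```

```text
[ 0.528  -0.0054  0.126 ]
[ 0.5372 -0.108   0.126 ]
[0.5249 0.0362 0.126 ]
0.10302723425026497 0.08880636720261639
0.04167963950439445 0.07682040133557719
```

Request:
{"method": "arm_command", "body": {"steps": "-4 38 -10 0;-4 38 -50 0;-4 38 -80 0;-4 38 -86 0;-4 38 -86 0;-4 38 -86 0;-4 38 -86 0"}}

```text
clock: 16.08
tcp_pos: [0.5267, 0.0163, 0.1096]
orientation: [-0.001, 0.999, 0.038, 0.002]
wrist_force: [0.4, -0.2, -0.5]
finger_gap: 0.047
```

```bash
python3 look.py 10 220 180 220 170
```

```text
16.075 [0.5267 0.0163 0.1096] [-0.001   0.9993  0.0384  0.0021] [ 0.4 -0.2 -0.5] [-0.02  0.02 -0.03] 0.04697448112267993
```

View pics/w10.png

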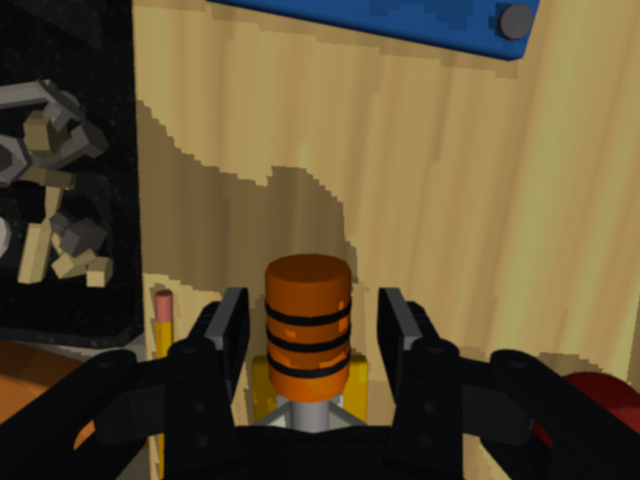

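Request:
{"method": "arm_command", "body": {"steps": "0 0 0 0;0 0 0 0;0 0 0 0;0 0 0 0", "fingers": -1, "newtons": 80}}

```text
clock: 16.68
tcp_pos: [0.5262, 0.0164, 0.1095]
orientation: [-0.001, 0.999, 0.038, 0.002]
wrist_force: [-2.6, -0.2, 4.0]
finger_gap: 0.0256
```

Request:
{"method": "arm_command", "body": {"steps": "0 0 5 0;0 0 15 0;0 0 35 0;0 0 60 0;0 0 60 0;0 0 60 0"}}

```text
clock: 17.42
tcp_pos: [0.526, 0.0164, 0.1689]
orientation: [-0.001, 0.999, 0.038, 0.001]
wrist_force: [-0.3, -0.3, -1.5]
finger_gap: 0.026
```

```bash
python3 look.py 11 220 180 220 170
```

```text
17.425 [0.526  0.0164 0.1689] [-0.001   0.9993  0.0384  0.0015] [-0.3 -0.3 -1.5] [ 0.1   0.04 -0.01] 0.026011836934691744
```

View pics/w11.png

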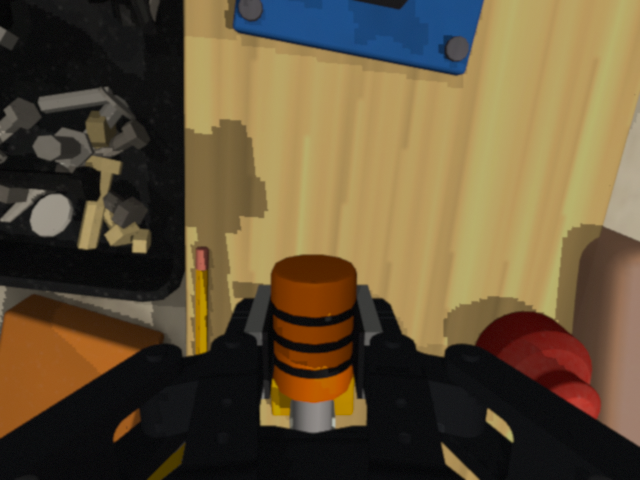

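View pics/s11.png

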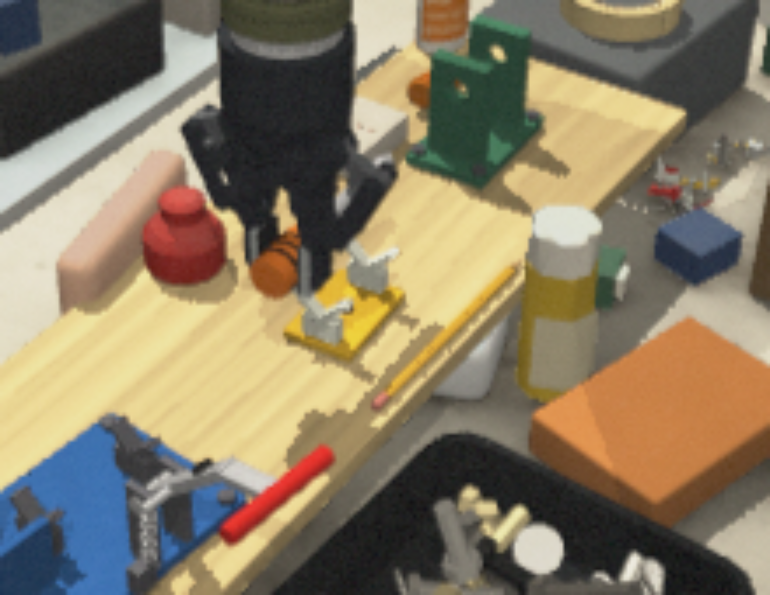

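Request:
{"method": "arm_command", "body": {"steps": "32 -60 0 -0.032;32 -112 -15 -0.032;32 -112 -30 -0.032;32 -112 -30 -0.032;32 -112 -30 -0.032;32 -112 -30 -0.032"}}

```text
clock: 18.27
tcp_pos: [0.5577, -0.0944, 0.139]
orientation: [-0.001, 1.0, 0.023, 0.001]
wrist_force: [-0.4, -0.2, -1.7]
finger_gap: 0.0258
```

```bash
python3 - <<'E'
from h import *
s=get_state();print(s["clock"],s["tcp_pos"].round(4),s["orientation"].round(4),s["wrist_force"].round(1))
im=read_camera("scene");tm=read_camera("top")
def mark(img,cam,pts):
    for p in pts: 
        q=proj(cam,p); print(cam,q.round(1))
B=np.array([.5657,-.2762,.155]);d=np.array([-.0445,.999,0])
for c,m,(x,y,w,h) in (("scene",im,(290,160,140,110)),("top",tm,(330,190,130,90))):
    mark(m,c,[B+d*.035,B+d*.06,B+d*.165])
    cv2.imwrite(f"pics/{c}12.png",cv2.resize(m[y:y+h,x:x+w,::-1],None,fx=5,fy=5,interpolation=cv2.INTER_CUBIC))
E
```

```text
18.275 [ 0.5577 -0.0944  0.139 ] [-0.001   0.9997  0.0233  0.0012] [-0.4 -0.2 -1.7]
scene [349.1 205.6]
scene [344.1 210.2]
scene [321.9 231.1]
top [400.3 233.2]
top [388.5 234. ]
top [339.  237.7]
```

View pics/scene12.png

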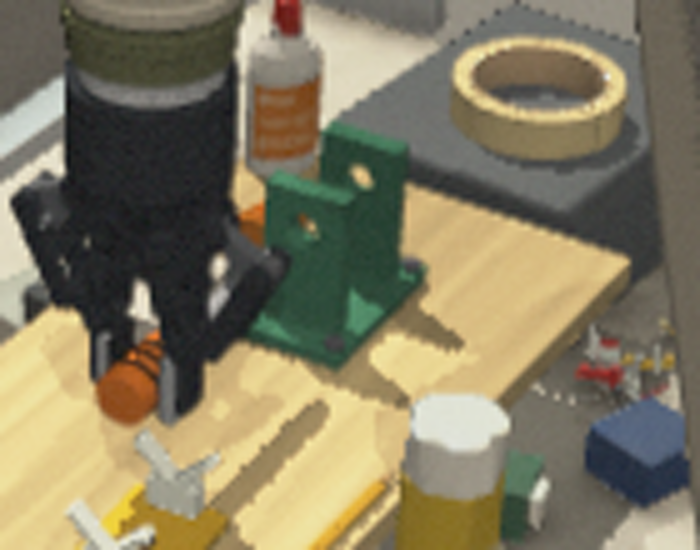

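View pics/top12.png

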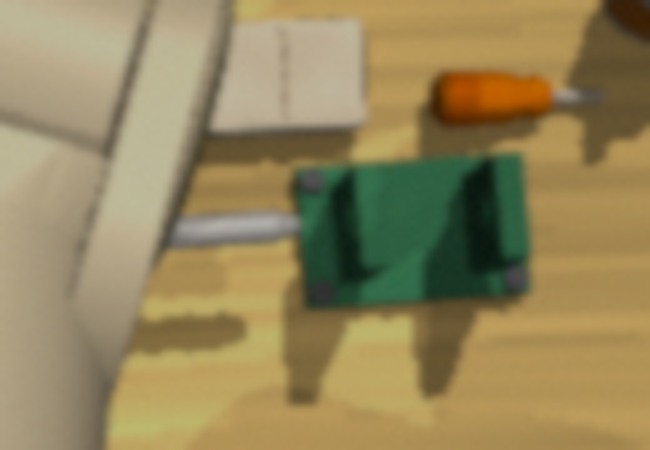

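```bash
python3 - <<'E'
from h import *
B=np.array([.5657,-.2762,.09]);d=np.array([-.0445,.999,0]);e=np.array([.999,.0445,0])
for c,(x,y) in (("scene",(290,160)),("top",(330,190))):
    m=cv2.imread(f"pics/{c}12.png")
    f=lambda p:tuple(int(v) for v in ((proj(c,p)-[x,y]+.5)*5))
    for Y in (.035,.023,-.023,-.035):
        P=[f(B+e*X+d*Y+[0,0,.088]) for X in (-.022,.022)]
        cv2.line(m,P[0],P[1],(0,255,255),1)
    n=np.linspace(0,2*np.pi,30)
    cv2.polylines(m,[np.array([f(B+d*.035+e*.0085*np.cos(t)+[0,0,.065+.0085*np.sin(t)]) for t in n])],True,(0,0,255),1)
    cv2.polylines(m,[np.array([f(B+d*-.023+e*.0085*np.cos(t)+[0,0,.065+.0085*np.sin(t)]) for t in n])],True,(255,0,255),1)
    P=[f(B+e*X+d*Y+[0,0,.01]) for X,Y in ((-.032,.05),(.032,.05),(.032,-.05),(-.032,-.05))]
    cv2.polylines(m,[np.array(P)],True,(255,255,0),1)
    cv2.imwrite(f"pics/{c}12o.png",m)
E
```

```text
(no output)
```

View pics/scene12o.png

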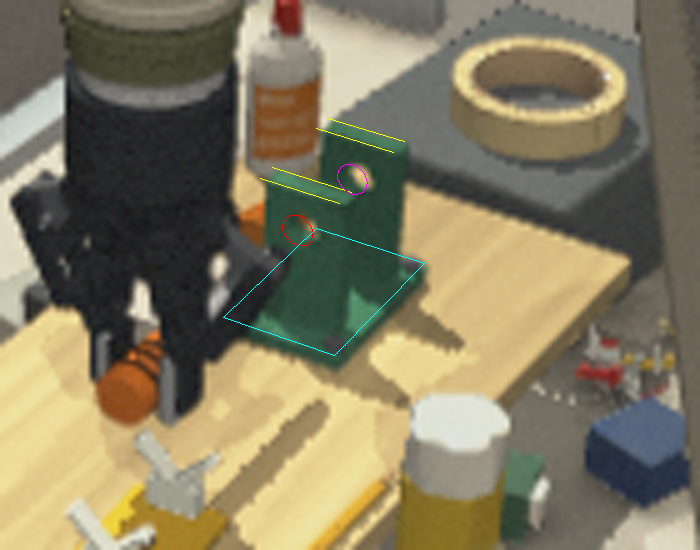

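View pics/top12o.png

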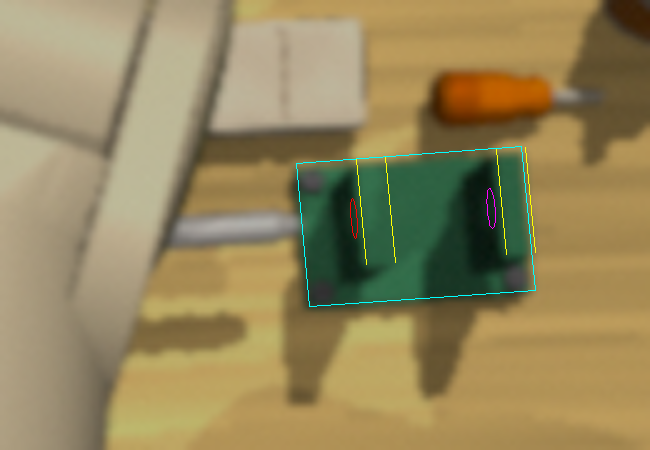

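```bash
python3 - <<'E'
from h import *
a=cv2.imread("pics/top12.png")[100:350,150:560]
a=np.clip(a.astype(float)*1.7,0,255).astype(np.uint8)
cv2.imwrite("pics/top12z.png",cv2.resize(a,None,fx=1.9,fy=1.9))
E
```

```text
(no output)
```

View pics/top12z.png

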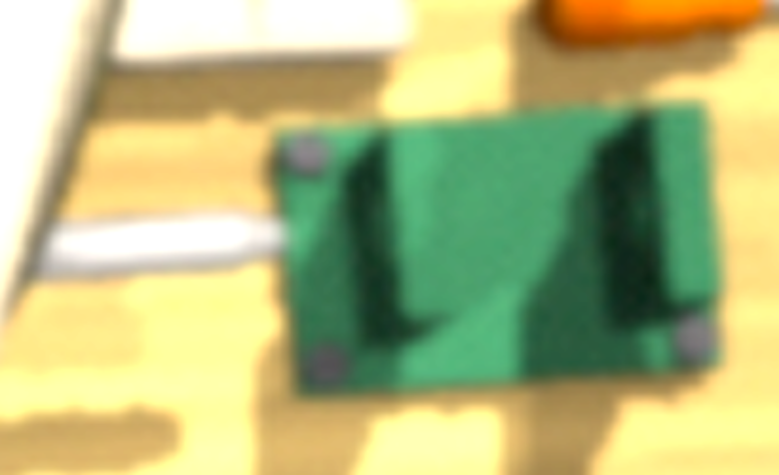

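Request:
{"method": "arm_command", "body": {"steps": "-1 0 0 0;-1 -7 0 0;0 -14 0 0;0 -20 0 0;0 -26 0 0;0 -26 0 0"}}

```text
clock: 19.12
tcp_pos: [0.5578, -0.1214, 0.1389]
orientation: [-0.001, 1.0, 0.023, 0.001]
wrist_force: [0.9, -0.1, -1.7]
finger_gap: 0.0256
```

Request:
{"method": "arm_command", "body": {"steps": "0 -4 0 0;0 -8 0 0;1 -12 0 0;1 -16 0 0;1 -16 0 0"}}

```text
clock: 19.75
tcp_pos: [0.5588, -0.1377, 0.139]
orientation: [-0.001, 1.0, 0.022, 0.001]
wrist_force: [-0.0, -0.2, -0.7]
finger_gap: 0.026
```

Request:
{"method": "arm_command", "body": {"steps": "0 -6 0 0;1 -12 0 0;1 -18 0 0;1 -24 0 0;1 -28 0 0;1 -28 0 0"}}

```text
clock: 20.5
tcp_pos: [0.5598, -0.1661, 0.1389]
orientation: [-0.001, 1.0, 0.022, 0.001]
wrist_force: [-0.2, 1.1, -2.5]
finger_gap: 0.0259
```

Request:
{"method": "arm_command", "body": {"steps": "0 -4 0 0;0 -7 0 0;0 -10 0 0;1 -13 0 0;1 -13 0 0"}}

```text
clock: 21.12
tcp_pos: [0.5609, -0.1793, 0.1389]
orientation: [-0.001, 1.0, 0.022, 0.001]
wrist_force: [0.1, 0.5, -1.5]
finger_gap: 0.0257
```

Request:
{"method": "arm_command", "body": {"steps": "0 -6 0 0;0 -12 0 0;1 -18 0 0;1 -24 0 0;1 -30 0 0;1 -33 0 0;1 -33 0 0"}}

```text
clock: 22.0
tcp_pos: [0.5619, -0.2126, 0.1389]
orientation: [-0.001, 1.0, 0.022, 0.001]
wrist_force: [0.5, 0.1, -1.0]
finger_gap: 0.0258
```

```bash
python3 - <<'E'
from h import *
s=get_state();print(s["clock"],s["tcp_pos"].round(4),s["wrist_force"].round(1),s["ft_torque"].round(2))
im=read_camera("scene");tm=read_camera("top")
for c,m,(x,y,w,h) in (("scene",im,(290,160,140,110)),("top",tm,(330,190,130,90))):
    cv2.imwrite(f"pics/{c}13.png",cv2.resize(m[y:y+h,x:x+w,::-1],None,fx=5,fy=5,interpolation=cv2.INTER_CUBIC))
cv2.imwrite("pics/w13.png",read_camera("wrist")[:,:,::-1])
E
```

```text
22.0 [ 0.5619 -0.2126  0.1389] [ 0.5  0.1 -1. ] [0.05 0.04 0.01]
```

View pics/scene13.png

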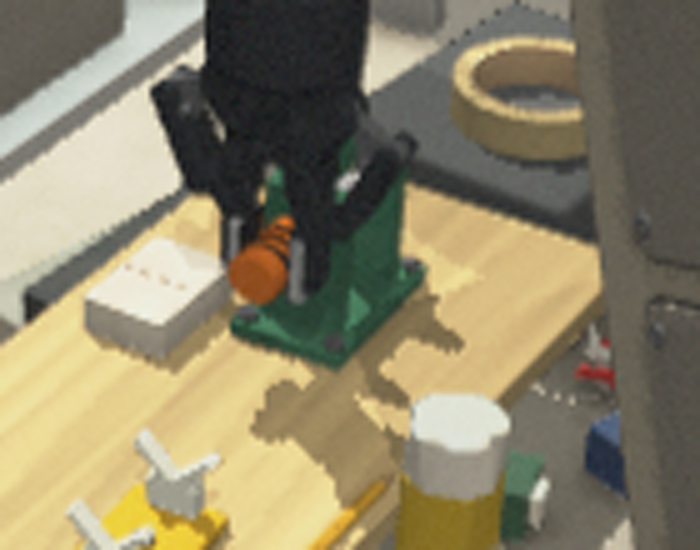

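View pics/top13.png

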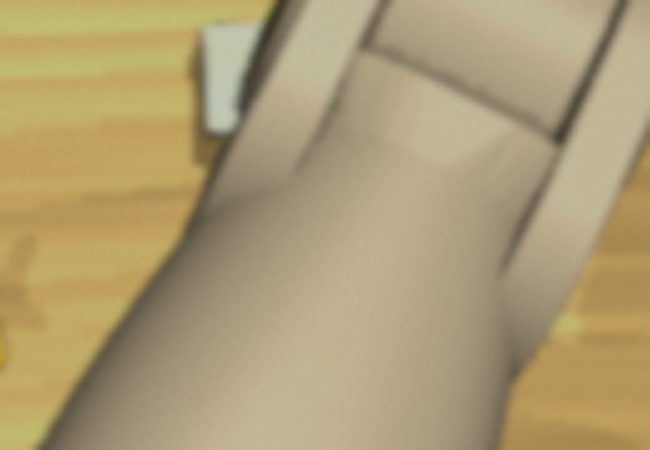

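View pics/w13.png

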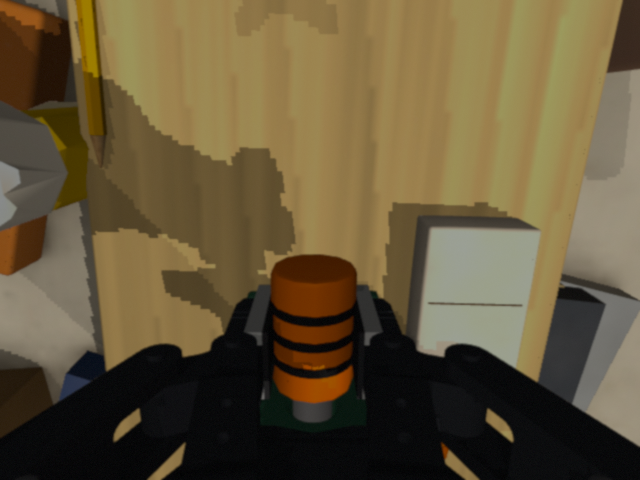

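Request:
{"method": "arm_command", "body": {"steps": "0 -2 0 0;0 -4 0 0;0 -6 0 0;0 -7 0 0;0 -7 0 0"}}

```text
clock: 22.78
tcp_pos: [0.5619, -0.2193, 0.1389]
orientation: [-0.001, 1.0, 0.022, 0.001]
wrist_force: [-0.7, 0.4, -1.6]
finger_gap: 0.0255
```

Request:
{"method": "arm_command", "body": {"steps": "0 -1 0 0;0 -2 0 0;0 -2 0 0"}}

```text
clock: 23.15
tcp_pos: [0.5619, -0.2213, 0.1389]
orientation: [-0.001, 1.0, 0.022, 0.001]
wrist_force: [-0.5, -0.8, -0.1]
finger_gap: 0.0258
```

Request:
{"method": "arm_command", "body": {"steps": "0 -1 0 0;0 -2 0 0;0 -2 0 0"}}

```text
clock: 23.52
tcp_pos: [0.5618, -0.2218, 0.1389]
orientation: [-0.002, 1.0, 0.023, 0.001]
wrist_force: [-0.6, 5.7, -0.2]
finger_gap: 0.0256
```

Request:
{"method": "arm_command", "body": {"steps": "0 0 0 0;0 0 0 0;0 0 0 0;0 0 0 0", "fingers": 0}}

```text
clock: 24.02
tcp_pos: [0.5619, -0.2221, 0.139]
orientation: [-0.002, 1.0, 0.022, 0.001]
wrist_force: [0.2, 0.1, -0.1]
finger_gap: 0.0427
```

Request:
{"method": "arm_command", "body": {"steps": "0 0 20 0;0 0 50 0;0 0 90 0;0 60 130 0;0 100 140 0;0 100 140 0;0 100 140 0"}}

```text
clock: 24.9
tcp_pos: [0.5619, -0.1222, 0.2788]
orientation: [-0.002, 1.0, 0.023, 0.001]
wrist_force: [0.5, 0.3, 0.3]
finger_gap: 0.0425
```

```bash
python3 look.py 14 290 150 150 120; python3 - <<'E'
from h import *
x,y,w,h=(130,190,360,100)
cv2.imwrite("pics/t14.png",cv2.resize(read_camera("top")[y:y+h,x:x+w,::-1],None,fx=2.2,fy=2.2,interpolation=cv2.INTER_CUBIC))
E
```

```text
24.9 [ 0.5619 -0.1222  0.2788] [-0.002   0.9997  0.0227  0.0015] [0.5 0.3 0.3] [0.02 0.01 0.08] 0.04254990311401564
```

View pics/w14.png

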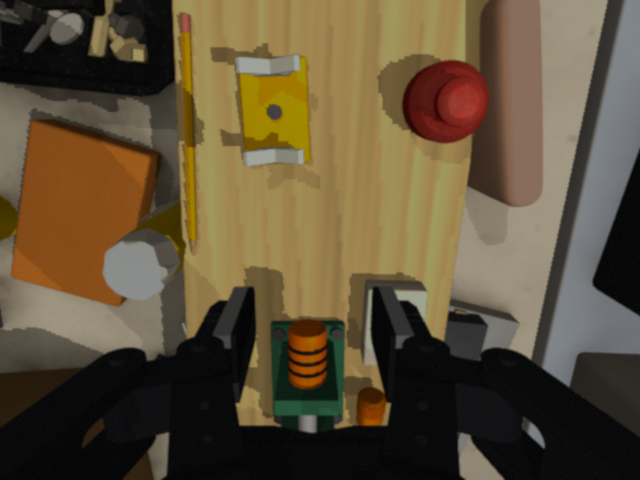

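View pics/s14.png

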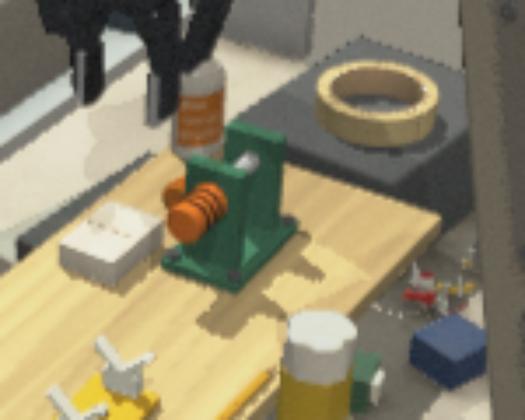

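View pics/t14.png

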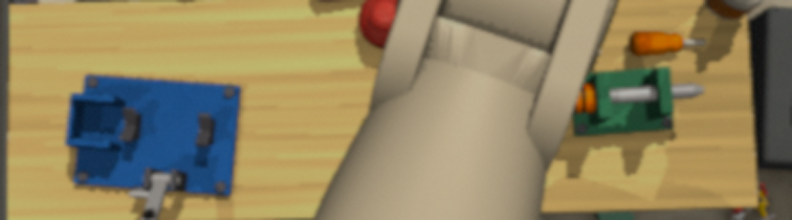

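```bash
python3 -c "
from workcell import *
print(hand_in()); print(get_state()['clock'])"
```

```text
the job is handed in; nothing more can be done
None
the job is handed in; nothing more can be done
```

The job is done and handed in at about 25 s of the 66 s allowed; the hand-in gives no verdict.

- **Finger:** I gripped the red lift bar and carried the finger over its arc to the back while the spindle still lay in the cradle. The scene picture just afterwards, and the top picture near the end, show it still folded back.
- **V-rest:** I lifted the spindle out by its shank and laid it on the rest. I let go there, backed away and photographed it lying on both saddles.
- **Bracket:** I took the spindle by the orange handle and slid it in from the left (+y) end, with side forces of about 1 N or less. It stopped with 5.7 N of end contact at y = -0.222, about 1.5 mm past the predicted home position.
- **Last pictures:** With the gripper open and clear, the shank passes through both lugs, the tip shows beyond the far one and the handle is against the near lug. The pencil, knob, blade box and screwdriver look where they were, and the glue bottle is still standing. I compared their positions by eye only.

**Disagreements:**
- The top and scene cameras put the bracket about 1–2 mm nearer the robot than the wrist-camera fit did. I shifted the spindle about 1 mm that way before inserting.
- The shank grip in the cradle ended about 6 mm higher than I commanded, but it held.

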